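Swing out a folding tripod stand's legs

TASK

Set up the folding tripod stand: push both of its bright folding legs outwards, away from the dark fixed leg, until each snaps home in its end detent. The yellow tip box and the yellow-capped bottle stand in the legs' way, so move them onto the blue mat and leave them standing upright there; the stand and its legs must not bump them at any time. Leave everything else on the worktop where it is and standing.

Things in the scene. Friction and masses are not known exactly. Their poses are not given: they have to be found in the camera images.
- stand: folding tripod stand, cannot move. Origin: rod axis at the worktop; x along the dark fixed leg (16 mm wide, 30 high, reaching 153 mm), y left, z up. Hub 92 mm across, 31 high; 12 mm rod up to z 167 mm, with a clamp at z 115 to 142 mm whose fork reaches 49 mm to -x and screw 34 mm to +y. Hinges of the folding legs at x = 0, y = +30 mm (left) and -30 mm (right).
- left_leg (a joint): left leg's hinge angle, rad. 0 = folded, leg 0.35 rad off the fixed leg; grows as it swings out (anticlockwise from above): leg direction = 0.35 + value off the fixed leg. 1.75 = its stop, seated in the end detent. Slight friction, stays put up to about 1.05; then a spring (up to 0.4 Nm) pushes back until the hump near 1.45, past which it snaps home to 1.75 by itself.
- right_leg (a joint): right leg's hinge angle, rad. 0 = folded, leg 0.35 rad off the fixed leg; grows as it swings out (clockwise from above): leg direction = 0.35 + value off the fixed leg. 1.75 = its stop, seated in the end detent. Slight friction, stays put up to about 1.05; then a spring (up to 0.4 Nm) pushes back until the hump near 1.45, past which it snaps home to 1.75 by itself.
- left_leg_hinge (a point): on the vertical hinge axis of the left leg, 30 mm above the worktop; its x axis points along the leg to its free end. The hinge pin rises to 47 mm; the fixed dark detent housing (20 mm wide, 46 mm high) reaches 53 mm from the hinge, 150 degrees off the fixed leg
- right_leg_hinge (a point): on the vertical hinge axis of the right leg, 30 mm above the worktop; its x axis points along the leg to its free end. The hinge pin rises to 47 mm; the fixed dark detent housing (20 mm wide, 46 mm high) reaches 53 mm from the hinge, 150 degrees off the fixed leg
- left_leg_end (a point): tip of the left folding leg: 145 mm from its hinge axis along the leg, 18.5 mm above the worktop. The leg is a bright aluminium bar 18 mm wide, sides from 6 to 31 mm above the worktop, with a round black foot 24 mm across and 31 mm high at its free end.
- right_leg_end (a point): tip of the right folding leg: 145 mm from its hinge axis along the leg, 18.5 mm above the worktop. The leg is a bright aluminium bar 18 mm wide, sides from 6 to 31 mm above the worktop, with a round black foot 24 mm across and 31 mm high at its free end.
- tip_box: pipette tip box with white base, yellow top and white tips in it: 124 mm along its x, 64 mm along its y, 52 mm high, about 0.12 kg, loose. It stands in the path of one folding leg, its long side roughly pointing at the rod. Origin: centre of its underside; z up. Grip it across its y (58 mm at the white base walls, up to 41 mm high).
- bottle: small white bottle with yellow screw cap, 26 mm across, 68 mm tall, loose, upright, in the path of the other folding leg. Origin: centre of its underside; z up.
- mat: flat blue mat fixed on the worktop, left or right of the stand: 180 mm along its x, 160 mm along its y, 3 mm thick. Origin: centre of its underside.
- pink_bottle: bystander: small white bottle with pink cap, 26 mm across, 64 mm tall, on the robot's side of the stand, between where the legs end. Origin: centre of its underside.
- vial: bystander: small vial with green cap, 22 mm across, 46 mm tall, behind the left leg's sweep. Origin: centre of its underside.
- well_plate: bystander: clear well plate 128 x 86 x 14 mm lying on the side away from the mat. Origin: centre of its underside.
- timer: bystander: white bench timer 69 x 69 x 19 mm, far left. Origin: centre of its underside.
- tape_roll: bystander: blue roll of tape 60 mm across, 19 mm high, near left. Origin: centre of its underside.
Not all that is in view belongs to the job. Leave any green look-alike of the tip_box alone.

How it is judged:
At the end, for the whole second after the job is handed in: Both folding legs are seated in their end detents (hinge angle above 1.70), and the yellow tip box and the yellow-capped bottle stand upright (within 7 degrees), at rest, with the centres of their undersides over the blue mat and no higher than 15 mm (value of joint each of left_leg, right_leg above 1.7 rad and x of tip_box in the frame of mat between -0.09 and 0.09 m and y of tip_box in the frame of mat between -0.08 and 0.08 m and height (world z) of each of tip_box, bottle below 0.015 m and angle between each of tip_box, bottle's own z axis and vertical below 0.12 rad and linear speed of each of tip_box, bottle below 0.02 m/s and x of bottle in the frame of mat between -0.09 and 0.09 m and y of bottle in the frame of mat between -0.08 and 0.08 m); the robot touches nothing.
It fails at once if the stand or one of its legs bumps the tip box (contact force between stand and tip_box above 0.5 N).
It fails at once if the stand or one of its legs bumps the yellow-capped bottle (contact force between stand and bottle above 0.5 N).
It fails at once if another thing on the worktop (pink-capped bottle, green-capped vial, well plate, timer, tape roll) is shifted by more than 30 mm (distance of any of pink_bottle, vial, well_plate, timer, tape_roll from where it was at the start of the episode above 0.03 m).
It fails at once if the pink-capped bottle or the green-capped vial is tipped over (angle between any of pink_bottle, vial's own z axis and vertical above 0.4 rad).
It also fails if it takes over 72 s, if anything falls off the work surface, if the arm or the gripper's body presses on something with over 40 N, if the wrist force passes 120 N, or if a joint passes its speed limit or range.

ROBOT

A 6-joint arm with a two-finger parallel gripper is mounted at the origin on a cart in front of the work surface, level with it; the furniture and walls round the work are solid. World frame = base frame: x ahead of the robot, y to its left, z up, the work surface at z = 0. Lengths are in m, angles in rad, forces in N, time in s.
With the tool pointing down it reaches from about 0.35 to 0.925 m from the base axis. Payload 6.4 kg.
Tool frame: the origin (TCP) lies at the very end of the fingers, on their centre line; the grasp point (between the pads) lies 19 mm behind it; z points along the fingers, y is the line along which they close (so a half turn about z gives the same grasp; the last joint's range is limited). The gripper opens to 85 mm and grips with 20 to 120 N. Pads are 22 mm wide; open, the fingers measure 114 mm over their backs; the gripper's body (76 mm by 85 mm) begins 54 mm behind the grasp point. The pads swing forward as they close: fully open they stand 13 mm farther back than shut.
Start: joints at [-1.373, 0.245, 1.558, -0, 1.339, -0.174], TCP at [0.236, -0.606, 0.231] pointing down, gripper open.
Joint ranges: [-3.13, 3.13], [-1.02, 2.26], [0.13, 2.54], [-0.95, 4.09], [0.21, 2.88], [-2.74, 2.74]. Speed limits (rad/s): [2.57, 2.57, 3.14, 3.14, 3.14, 3.14].

INTERFACE

Orientations are given as a rotation vector (axis times angle).
In Python, from cell import manip gives the robot as it stands.
- The arm moves only by the tool step_arm, never from a script. Its argument "moves" is a list of rows, each a list of 5 numbers: the closure, from 0 (fully open) to 1 (shut), then the shift along the world's x, y, z each as a share of 300 mm, from -1 to 1, then the turn about the world's z as a share of 60 degrees, from -1 to 1. In form: [[jaw, dx, dy, dz, yaw], ...]. A call has 1 to 20 rows; each row is the pose to reach, as a shift and turn from the pose commanded when the call began; what a row does not reach only later rows make up. A row lasts 1/12 s, in which the tool goes at most 41.7 mm and 7.16 degrees, less where a joint would pass 70% of its speed; a pose out of reach is approached as far as the arm can. A call with a number of a shift or a turn outside -1 to 1 is refused whole. A call with a gripper value outside its range is refused whole. The fingers move at their own pace and stop on an object; the grip force is fixed at half the most. Time passes only in rows, so rows that repeat a pose let the fingers close. It gives the time, the measured TCP pose, the force, the opening and the grip force at its end, in the units of the state.
- manip.get_obs(): the state, without advancing time (a new reading comes with each control period).
- manip.capture(name): name is "side" or "top"; returns a dict with "pixels" (384x512x3 uint8, red, green, blue), "camera_matrix" (3x3 intrinsics, pixels), "eye" and "orientation" of the camera in the world. Camera axes: x right, y up, looking along -z (the intrinsics and any distortion apply to the point x, -y, -z); pixel columns grow to the right and rows downward; lengths in m; the calibration is good to about 2 mm. A picture is of the moment at which its call begins. There is no depth.
- manip.job_done(): hands the job in; it is judged then, once.
The state is a dict: "t": time; "joint_pos": joint angles; "joint_velocities": joint speeds; "effort": joint torques, N m; "tool_pos": TCP position; "tcp_rot": TCP orientation; "force": force on the tool from outside, world axes, zero at the start; "wrist_torque": the same for the moment, N m; "finger_gap": finger opening in m; "grip_force": force on a finger pad.
Only numpy, scipy, OpenCV 4.12 (cv2) and the standard library are available. Lean on these libraries where they do the work, as an engineer would, in place of code of your own. Each camera call takes 0.05 s, during which the arm holds its last target. There are 200 camera calls.

## Working session

There is one attempt and no reset: what is moved stays moved. The work goes in short steps, Python scripts to look and compute and a tool call to move; the robot and the scene stay as the last step left them, time stands still between calls to the robot, and variables do not carry over. Pictures are saved under pics/ and viewed, at most 10 in all, crops included, and the job is handed in when it is done.

Besides the shell and the picture viewer there is one more tool, called by a JSON object that holds its "fn" and its "kwargs". step_arm: Moves the arm, as the interface text tells. Its arguments: {"type":"object","properties":{"moves":{"type":"array","items":{"type":"array","items":{"type":"number","minimum":-1,"maximum":1}}}},"required":["moves"]}

```bash
mkdir -p pics; cat > h.py <<'E'
import numpy as np, cv2
from cell import manip
def cap(n,f=None):
    c=manip.capture(n)
    if f: cv2.imwrite('pics/'+f,cv2.cvtColor(c['pixels'],cv2.COLOR_RGB2BGR))
    return c
def R(c):
    o=np.array(c['orientation'],float)
    return o if o.shape==(3,3) else cv2.Rodrigues(o)[0]
def ray(c,u,v):
    K=np.array(c['camera_matrix']); d=np.linalg.inv(K)@[u,v,1]
    return np.array(c['eye']), R(c)@np.array([d[0],-d[1],-d[2]])
def onz(c,u,v,z):
    e,d=ray(c,u,v); return e+d*(z-e[2])/d[2]
def proj(c,p):
    q=R(c).T@(np.array(p)-c['eye']); q=np.array(c['camera_matrix'])@[q[0],-q[1],-q[2]]
    return q[:2]/q[2]
E
python3 - <<'E'
from h import *
for n in('top','side'):
    c=cap(n,n+'1.png'); print({k:v for k,v in c.items() if k!='pixels'})
print(manip.get_obs())
E
```

```text
{'camera_matrix': array([[416.00572065,   0.        , 257.9599702 ],
       [  0.        , 416.00572065, 189.14129799],
       [  0.        ,   0.        ,   1.        ]]), 'eye': array([ 0.41292249, -0.06719632,  1.33920488]), 'orientation': array([ 0.06841673, -0.07387425, -1.58820364])}
{'camera_matrix': array([[465.10469183,   0.        , 250.22432097],
       [  0.        , 465.10469183, 188.88017539],
       [  0.        ,   0.        ,   1.        ]]), 'eye': array([0.16586777, 1.17464803, 0.65477374]), 'orientation': array([ 0.19588808, -1.55480567, -2.4194204 ])}
{'t': 0.1, 'joint_pos': array([-1.37307364e+00,  2.45715203e-01,  1.55891319e+00, -3.07135320e-05,
        1.33875967e+00, -1.74086798e-01]), 'joint_velocities': array([-0.00093056, -0.00080317, -0.00211887,  0.00202194, -0.00046005,
       -0.00065732]), 'effort': array([-6.45173204e-04, -4.30671000e+01, -3.27128649e+01, -1.21950852e-04,
        2.81208027e-03, -1.01123504e-05]), 'tool_pos': array([ 0.23604789, -0.60506169,  0.23029778]), 'tcp_rot': array([-3.08569514e+00, -5.80357840e-01,  8.02210673e-05]), 'force': array([-1.52193976,  0.02136658, -0.04948417]), 'wrist_torque': array([0.04962073, 0.03195806, 0.00250021]), 'grip_force': 0.0, 'finger_gap': 0.08542934938064525}
```

View pics/top1.png

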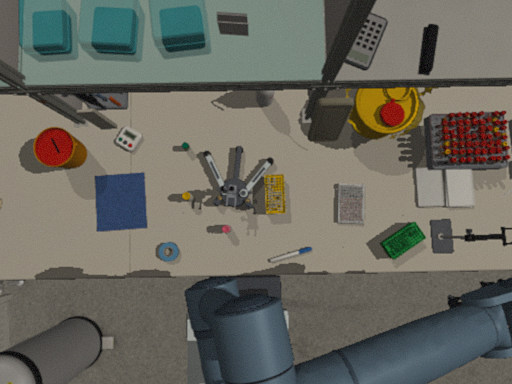

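View pics/side1.png

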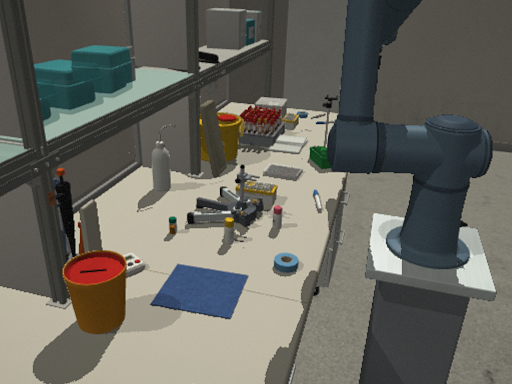

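The top view shows the stand at about (232,190) with its legs pointing up-image (+x). The yellow tip box is at (275,194), the yellow-capped bottle at (187,196), the mat at (121,202), the pink cap at (227,229), the vial at (185,146) and the green look-alike at (403,240). Yellow candidates are the box at (275,194) and the round yellow tub at (385,108). The white-and-yellow rectangle beside the stand fits the tip box. I'll confirm that in an enlarged crop.

```bash
python3 - <<'E'
from h import *
a=cv2.imread('pics/top1.png')[130:250,90:310]; b=cv2.imread('pics/side1.png')[155:275,150:310]
cv2.imwrite('pics/c1.png',cv2.resize(a,None,fx=3.6,fy=3.6,interpolation=cv2.INTER_CUBIC))
cv2.imwrite('pics/c2.png',cv2.resize(b,None,fx=4.5,fy=4.5,interpolation=cv2.INTER_CUBIC))
E
```

```text
(no output)
```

View pics/c1.png

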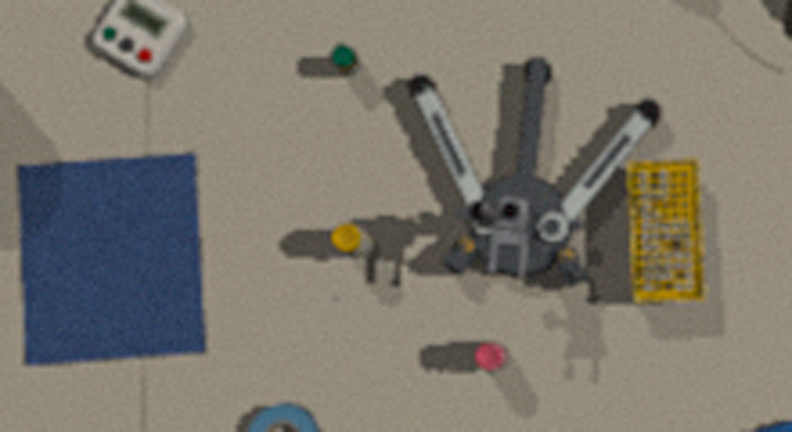

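View pics/c2.png

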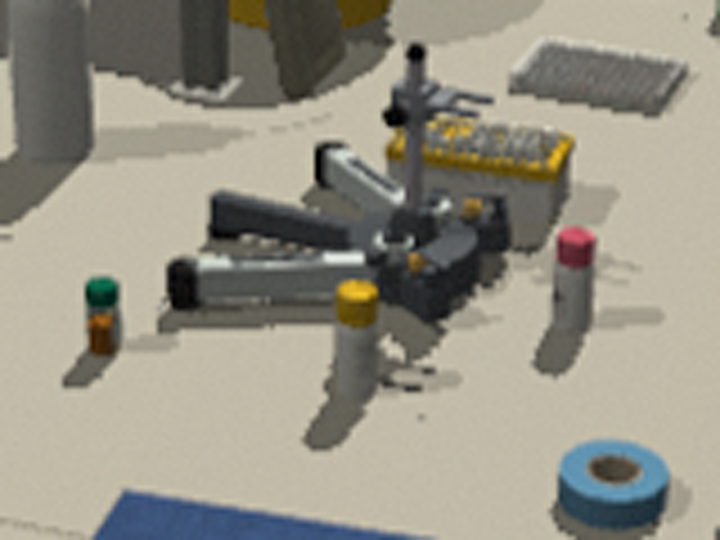

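The crops confirm it. The box with the yellow top and white tips is at c1 (665,230), the yellow-capped bottle at (345,237), the left leg foot at (422,85), the fixed foot at (537,68), the right foot at (648,112), the vial at (343,55) and the pink cap at (490,356).

```bash
cat >> h.py <<'E'
def blob(c,lo,hi,roi,close=0):
    h=cv2.cvtColor(c['pixels'],cv2.COLOR_RGB2HSV); m=cv2.inRange(h,np.array(lo),np.array(hi))
    k=np.zeros_like(m); x0,y0,x1,y1=roi; k[y0:y1,x0:x1]=m[y0:y1,x0:x1]
    if close: k=cv2.morphologyEx(k,cv2.MORPH_CLOSE,np.ones((close,close),np.uint8))
    cs=cv2.findContours(k,cv2.RETR_EXTERNAL,cv2.CHAIN_APPROX_NONE)[0]
    b=max(cs,key=cv2.contourArea); M=cv2.moments(b); return np.array([M['m10']/M['m00'],M['m01']/M['m00']]),cv2.minAreaRect(b),cv2.contourArea(b)
def line(c,rect,z):
    p=cv2.boxPoints(rect); q=np.array([onz(c,*a,z)[:2] for a in p]); e=[q[1]-q[0],q[2]-q[1]]
    e.sort(key=np.linalg.norm); return q.mean(0),np.linalg.norm(e[1]),np.linalg.norm(e[0]),np.degrees(np.arctan2(e[1][1],e[1][0]))
E
python3 - <<'E'
from h import *
np.set_printoptions(precision=4,suppress=True)
t=cap('top'); s=cap('side')
Y=([20,130,90],[34,255,255])
m,r,a=blob(t,*Y,(255,165,300,220),7); print('box',m,a,line(t,r,.052))
m,r,a=blob(t,*Y,(178,188,197,206)); print('cap',m,a,onz(t,*m,.068))
m,r,a=blob(s,*Y,(222,214,238,230)); print('cap side',m,a,onz(s,*m,.062))
m,r,a=blob(t,[105,80,40],[125,255,200],(90,160,150,240),3); print('mat',m,a,line(t,r,.003))
m,r,a=blob(t,[160,80,90],[179,255,255],(215,220,240,240)); print('pink',m,a,onz(t,*m,.064))
m,r,a=blob(t,[60,80,30],[95,255,255],(175,138,195,155)); print('vial',m,a,onz(t,*m,.046))
m,r,a=blob(t,[95,60,60],[115,255,255],(150,235,185,268),3); print('tape',m,a,onz(t,*m,.019))
f=lambda u,v:(90+u/3.6,130+v/3.6)
for n,u,v in(('Lfoot',421,86),('Ffoot',538,69),('Rfoot',648,112),('Lhinge',480,211),('Rhinge',553,227)):
    print(n,onz(t,*f(u,v),.047 if 'hinge' in n else .031))
print('rodtop',onz(t,*f(510,211),.167))
print('well',onz(t,350,204,.014))
E
```

```text
box [274.2886 193.9532] 708.5 (array([ 0.5143, -0.1231]), np.float64(0.12170372057097448), np.float64(0.0611173469493542), np.float64(-179.20000103872934))
cap [185.6016 195.561 ] 41.0 [0.5124 0.1493 0.068 ]
cap side [228.1758 220.6484] 45.5 [0.5175 0.151  0.062 ]
mat [120.2937 201.5637] 2576.5 (array([0.5028, 0.3707]), np.float64(0.1778734874620942), np.float64(0.1590262811838179), np.float64(-176.49949305100617))
pink [225.5401 228.5274] 39.5 [0.4096 0.0285 0.064 ]
vial [184.8198 145.1532] 18.5 [0.6734 0.155  0.046 ]
tape [168.0384 251.3094] 264.5 [0.3416 0.2133 0.019 ]
Lfoot [0.647  0.0873 0.031 ]
Ffoot [ 0.6603 -0.0163  0.031 ]
Rfoot [ 0.6201 -0.1128  0.031 ]
Lhinge [0.5336 0.0352 0.047 ]
Rhinge [ 0.5185 -0.0278  0.047 ]
rodtop [0.522  0.0021 0.167 ]
well [ 0.4799 -0.3656  0.014 ]
```

{"fn": "step_arm", "kwargs": {"moves": [[0,0.5,1,0,-0.34],[0,0.5,1,0,-0.34],[0,0.5,1,0,-0.34],[0,0.5,1,0,-0.34],[0,0.5,1,0,-0.34],[0,0.5,1,0,-0.34],[0,0.5,1,0,-0.34],[0,0.5,1,0,-0.34],[0,0.5,1,0,-0.34],[0,0.5,1,0,-0.34]]}}

```text
t: 1.03
tool_pos: [0.3869, -0.3037, 0.2313]
tcp_rot: [3.141, 0.031, -0.0]
force: [-0.4, -0.1, 0.3]
finger_gap: 0.0856
grip_force: 0.0
```

{"fn": "step_arm", "kwargs": {"moves": [[0,0.413,0.603,0,0],[0,0.413,0.603,0,0],[0,0.413,0.603,0,0],[0,0.413,0.603,0,0],[0,0.413,0.603,0,0],[0,0.413,0.603,0,0],[0,0.413,0.603,0,0],[0,0.413,0.603,-0.2,0],[0,0.413,0.603,-0.4,0],[0,0.413,0.603,-0.4,0],[0,0.413,0.603,-0.4,0]]}}

```text
t: 1.95
tool_pos: [0.504, -0.1242, 0.1034]
tcp_rot: [-3.135, -0.02, 0.022]
force: [-1.1, 0.4, -1.7]
finger_gap: 0.0855
grip_force: 0.0
```

```bash
python3 - <<'E'
from h import *
s=cap('side','s2.png'); o=manip.get_obs(); print(o['t'],o['tool_pos'],o['tcp_rot'],o['joint_pos'])
a=cv2.imread('pics/s2.png')[90:250,180:340]
cv2.imwrite('pics/c3.png',cv2.resize(a,None,fx=3.7,fy=3.7,interpolation=cv2.INTER_CUBIC))
E
```

```text
2.0 [ 0.50650978 -0.12512146  0.10746494] [-3.13765153 -0.0207578   0.01362139] [-4.59474268e-01  1.03703061e-01  1.96409705e+00 -5.30607238e-04
  1.08327576e+00  1.09834160e+00]
```

View pics/c3.png

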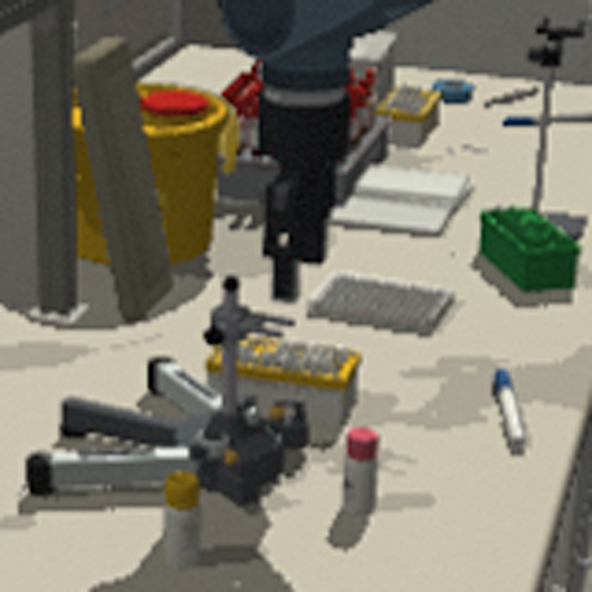

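The crop shows the fingers directly above the tip box at (285,298), in line with it and clear of the stand. Next I descend and grip.

{"fn": "step_arm", "kwargs": {"moves": [[0,0,0,-0.1,0],[0,0,0,-0.2,0],[0,0,0,-0.28,0],[0,0,0,-0.33,0],[0,0,0,-0.33,0],[0,0,0,-0.33,0]]}}

```text
t: 2.5
tool_pos: [0.5114, -0.1264, 0.0144]
tcp_rot: [3.14, 0.023, 0.004]
force: [0.2, 0.7, 1.2]
finger_gap: 0.0858
grip_force: 0.0
```

{"fn": "step_arm", "kwargs": {"moves": [[0.2,0,0,0,0],[0.25,0,0,0,0],[0.3,0,0,0,0],[0.4,0,0,0,0],[0.6,0,0,0,0],[1,0,0,0,0],[1,0,0,0,0],[1,0,0,0,0],[1,0,0,0,0],[1,0,0,0,0]]}}

```text
t: 3.33
tool_pos: [0.5116, -0.1255, 0.0144]
tcp_rot: [3.14, 0.025, 0.005]
force: [-1.3, -0.7, 6.6]
finger_gap: 0.0572
grip_force: 65.5
```

{"fn": "step_arm", "kwargs": {"moves": [[1,0,0,0.04,0],[1,0,-0.02,0.12,0],[1,0,-0.02,0.24,0],[1,0,-0.02,0.36,0],[1,0,0,0.48,0],[1,0,0,0.6,0],[1,0,0,0.7,0],[1,0,0,0.76,0],[1,0,0,0.76,0],[1,0,0,0.76,0]]}}

```text
t: 4.17
tool_pos: [0.5102, -0.1247, 0.2413]
tcp_rot: [3.14, 0.025, 0.003]
force: [-0.0, 0.8, -1.9]
finger_gap: 0.0572
grip_force: 64.6
```

```bash
python3 - <<'E'
from h import *
s=cap('top','t3.png'); cap('side','s3.png'); o=manip.get_obs(); print(o['t'],o['tool_pos'],o['joint_pos'],o['finger_gap'])
a=cv2.imread('pics/t3.png')[90:270,90:330];b=cv2.imread('pics/s3.png')[60:280,150:330]
f=lambda x:cv2.resize(x,(int(x.shape[1]*540/x.shape[0]*.72),int(540*.72)))
cv2.imwrite('pics/c4.png',cv2.hconcat([f(a),f(b)]))
E
```

```text
4.2667 [ 0.50887683 -0.12412686  0.23828626] [-4.55904338e-01 -5.74067046e-02  1.86935079e+00 -1.40376631e-05
  1.33316552e+00  1.09912431e+00] 0.05700196189027704
```

View pics/c4.png

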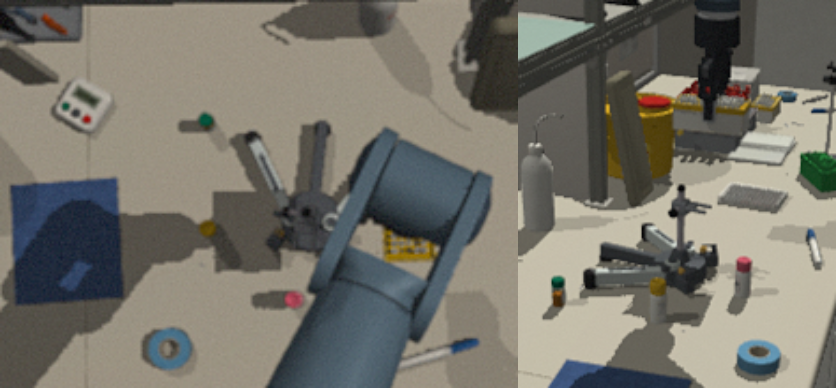

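The picture shows the box held level above the right side, with the right leg and bystanders undisturbed. Next I carry it over the stand to the mat.

{"fn": "step_arm", "kwargs": {"moves": [[1,0,0.05,0,0],[1,0,0.15,0,0],[1,0,0.25,0,0],[1,0,0.35,0,0],[1,0,0.45,0,0],[1,0,0.55,0,0],[1,0,0.65,0,0],[1,0,0.75,0,0],[1,0,0.85,0,0],[1,0,0.95,0,0],[1,0,1,0,0]]}}

```text
t: 5.18
tool_pos: [0.5082, 0.1779, 0.2375]
tcp_rot: [-3.141, -0.028, 0.008]
force: [0.8, 0.1, -1.4]
finger_gap: 0.0574
grip_force: 64.6
```

{"fn": "step_arm", "kwargs": {"moves": [[1,0,0.1,0,0],[1,0,0.2,0,0],[1,0,0.3,0,0],[1,0,0.4,0,0],[1,-0.03,0.5,0,0],[1,-0.03,0.6,-0.05,0],[1,-0.03,0.7,-0.15,0],[1,-0.03,0.77,-0.25,0],[1,-0.03,0.8,-0.35,0],[1,-0.03,0.8,-0.45,0],[1,-0.03,0.8,-0.55,0],[1,-0.03,0.8,-0.6,0],[1,-0.03,0.8,-0.6,0],[1,-0.03,0.8,-0.6,0]]}}

```text
t: 6.35
tool_pos: [0.5002, 0.4146, 0.0589]
tcp_rot: [3.14, 0.024, -0.004]
force: [0.0, 0.8, -1.0]
finger_gap: 0.0574
grip_force: 64.6
```

{"fn": "step_arm", "kwargs": {"moves": [[1,0,0,-0.05,0],[1,0,0,-0.09,0],[1,0,0,-0.12,0],[1,0,0,-0.14,0],[1,0,0,-0.14,0],[1,0,0,-0.14,0]]}}

```text
t: 6.85
tool_pos: [0.5012, 0.4154, 0.0182]
tcp_rot: [-3.141, -0.025, -0.0]
force: [0.1, -0.1, -1.3]
finger_gap: 0.0573
grip_force: 64.6
```

{"fn": "step_arm", "kwargs": {"moves": [[0.3,0,0,0,0],[0.2,0,0,0,0],[0.1,0,0,0,0],[0,0,0,0,0],[0,0,0,0,0],[0,0,0,0,0],[0,0,0,0,0]]}}

```text
t: 7.43
tool_pos: [0.5011, 0.4153, 0.0184]
tcp_rot: [-3.141, -0.025, -0.0]
force: [-1.1, 0.8, 0.5]
finger_gap: 0.0855
grip_force: 0.0
```

{"fn": "step_arm", "kwargs": {"moves": [[0,0,0,0.05,0],[0,0,0,0.12,0],[0,0,0,0.2,0],[0,0,0,0.3,0],[0,0,-0.05,0.4,0],[0,0,-0.15,0.4,0],[0,0.01,-0.3,0.4,0],[0,0.02,-0.45,0.4,0],[0,0.03,-0.6,0.4,0],[0,0.04,-0.75,0.4,0],[0,0.043,-0.88,0.4,0],[0,0.043,-0.88,0.4,0],[0,0.043,-0.88,0.4,0]]}}

```text
t: 8.52
tool_pos: [0.5145, 0.1489, 0.1395]
tcp_rot: [3.141, 0.018, 0.002]
force: [0.5, 0.3, 0.3]
finger_gap: 0.0855
grip_force: 0.0
```

```bash
python3 - <<'E'
from h import *
np.set_printoptions(precision=4,suppress=True)
s=cap('side','s4.png'); o=manip.get_obs(); print(o['t'],o['tool_pos'],o['tcp_rot'],o['force'])
a=cv2.imread('pics/s4.png')[120:340,120:340]
cv2.imwrite('pics/c5.png',cv2.resize(a,None,fx=2.7,fy=2.7,interpolation=cv2.INTER_CUBIC))
print(120+0,proj(s,o['tool_pos']))
E
```

```text
8.5667 [0.5144 0.1505 0.1393] [-3.141  -0.0206 -0.0022] [0.5471 0.6625 0.0702]
120 [229.5689 194.3439]
```

View pics/c5.png

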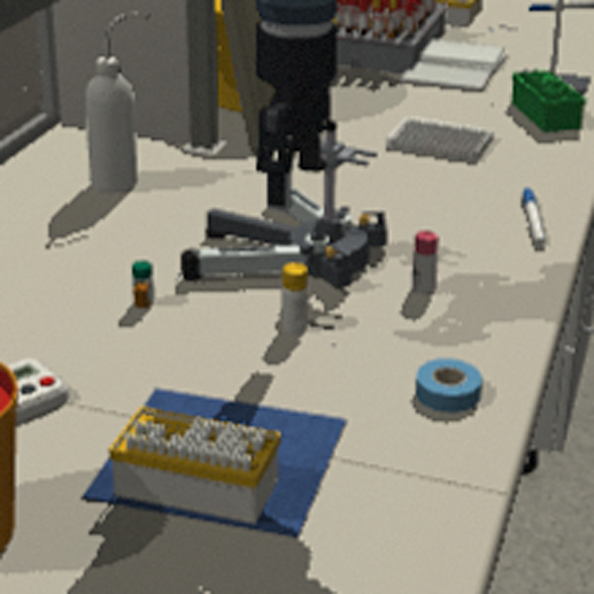

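The box stands upright on the mat (crop (195,465)), and the gripper is centred above the yellow-capped bottle at (294,276). Next I descend and grip the bottle.

{"fn": "step_arm", "kwargs": {"moves": [[0,0,0,-0.1,0],[0,0,0,-0.2,0],[0,0,0,-0.3,0],[0,0,0,-0.38,0],[0,0,0,-0.42,0],[0,0,0,-0.42,0]]}}

```text
t: 9.07
tool_pos: [0.5116, 0.1525, 0.0097]
tcp_rot: [3.141, 0.028, -0.009]
force: [-0.4, -0.1, -0.6]
finger_gap: 0.0854
grip_force: 0.0
```

{"fn": "step_arm", "kwargs": {"moves": [[0.3,0,0,0,0],[0.45,0,0,0,0],[0.55,0,0,0,0],[0.6,0,0,0,0],[0.65,0,0,0,0],[0.7,0,0,0,0],[0.8,0,0,0,0],[1,0,0,0,0],[1,0,0,0,0],[1,0,0,0,0],[1,0,0,0,0]]}}

```text
t: 9.98
tool_pos: [0.5147, 0.1513, 0.0134]
tcp_rot: [-3.141, -0.024, -0.002]
force: [-1.3, -0.4, 5.2]
finger_gap: 0.0248
grip_force: 58.5
```

{"fn": "step_arm", "kwargs": {"moves": [[1,0,0,0.05,0],[1,0,0,0.15,0],[1,0,0,0.25,0],[1,0,0,0.35,0],[1,0,0.1,0.4,0],[1,0,0.2,0.4,0],[1,0,0.3,0.4,0],[1,0,0.4,0.4,0],[1,0,0.5,0.4,0],[1,0,0.56,0.4,0],[1,0,0.56,0.4,0],[1,0,0.56,0.4,0]]}}

```text
t: 10.98
tool_pos: [0.5136, 0.3197, 0.1321]
tcp_rot: [3.141, 0.027, -0.001]
force: [-0.6, -0.3, -0.6]
finger_gap: 0.0253
grip_force: 59.0
```

{"fn": "step_arm", "kwargs": {"moves": [[1,0,0,-0.1,0],[1,0,0,-0.2,0],[1,0,0,-0.28,0],[1,0,0,-0.34,0],[1,0,0,-0.37,0],[1,0,0,-0.383,0],[1,0,0,-0.383,0],[1,0,0,-0.383,0]]}}

```text
t: 11.65
tool_pos: [0.5149, 0.3189, 0.0184]
tcp_rot: [-3.141, -0.023, -0.003]
force: [-0.3, -0.6, 0.1]
finger_gap: 0.0253
grip_force: 59.0
```

{"fn": "step_arm", "kwargs": {"moves": [[0.65,0,0,0,0],[0.6,0,0,0,0],[0.55,0,0,0,0],[0.5,0,0,0,0],[0.5,0,0,0,0],[0.5,0,0,0,0]]}}

```text
t: 12.15
tool_pos: [0.514, 0.3194, 0.0175]
tcp_rot: [-3.141, -0.025, -0.0]
force: [-0.3, 0.6, -0.1]
finger_gap: 0.0425
grip_force: 0.0
```

Released. I rise, close the fingers and move to above the gap between the fixed leg and the left leg.

{"fn": "step_arm", "kwargs": {"moves": [[0.5,0,0,0.04,0],[0.5,0,0,0.12,0],[0.5,0,0,0.22,0],[0.5,0,0,0.35,0],[0.7,0,0,0.48,0],[1,0,0,0.6,0],[1,0,0,0.7,0],[1,0,0,0.7,0],[1,0,0,0.7,0]]}}

```text
t: 12.9
tool_pos: [0.5151, 0.3199, 0.231]
tcp_rot: [-3.139, -0.025, -0.009]
force: [-0.5, -0.7, -0.1]
finger_gap: 0.0
grip_force: 0.0
```

```bash
python3 - <<'E'
from h import *
np.set_printoptions(precision=4,suppress=True)
cap('side','s5.png'); t=cap('top','t5.png'); o=manip.get_obs(); print(o['t'],o['tool_pos'],o['joint_pos'],o['finger_gap'])
a=cv2.imread('pics/t5.png')[130:230,90:290];b=cv2.imread('pics/s5.png')[180:330,140:290]
cv2.imwrite('pics/c6.png',cv2.hconcat([cv2.resize(a,(500,250),interpolation=cv2.INTER_CUBIC),cv2.resize(b,(250,250))]))
E
```

```text
13.0 [0.5133 0.3191 0.2266] [0.3688 0.145  1.6818 0.     1.3163 1.9238] 0.0004664194812161047
```

View pics/c6.png

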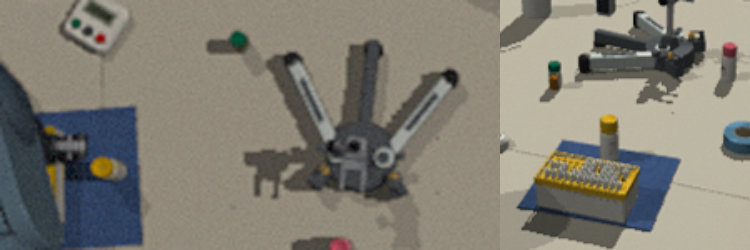

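The crop shows the box and the yellow-capped bottle (103,168) both upright on the mat, with the legs unchanged. Next I compute the push arcs.

```bash
python3 - <<'E'
import numpy as np
np.set_printoptions(precision=3,suppress=True)
def path(h,sgn,phi0,yaw,r=.105):
    out=[]
    vs=np.linspace(sgn*(phi0-yaw)-.35,1.66,16)
    for v in vs:
        p=yaw+sgn*(.35+v); u=np.array([np.cos(p),np.sin(p)]); n=sgn*np.array([-u[1],u[0]])
        d=.009+.011*abs(n[0])+.0145*abs(n[1])
        out.append(h+r*u-d*n)
    return vs,np.array(out)
for h,s,p in(((.5275,.032),1,.433),((.5185,-.027),-1,-.701)):
    vs,P=path(np.array(h),s,p,-.15); st=P[0]-s*np.array([-np.sin(p),np.cos(p)])*.016
    print('start',st); print(np.c_[vs,P,(P-st)/.3])
E
```

```text
start [0.641 0.037]
[[ 0.233  0.634  0.052 -0.022  0.048]
 [ 0.328  0.632  0.062 -0.03   0.081]
 [ 0.423  0.629  0.071 -0.04   0.113]
 [ 0.518  0.624  0.081 -0.054  0.145]
 [ 0.614  0.619  0.09  -0.072  0.175]
 [ 0.709  0.613  0.098 -0.092  0.204]
 [ 0.804  0.606  0.107 -0.116  0.231]
 [ 0.899  0.598  0.114 -0.143  0.256]
 [ 0.994  0.589  0.121 -0.173  0.278]
 [ 1.089  0.579  0.126 -0.205  0.297]
 [ 1.184  0.569  0.131 -0.239  0.313]
 [ 1.279  0.558  0.135 -0.275  0.325]
 [ 1.375  0.547  0.137 -0.312  0.333]
 [ 1.47   0.538  0.139 -0.341  0.338]
 [ 1.565  0.529  0.139 -0.371  0.341]
 [ 1.66   0.52   0.139 -0.402  0.341]]
start [ 0.627 -0.062]
[[ 0.201  0.616 -0.074 -0.034 -0.041]
 [ 0.298  0.611 -0.083 -0.052 -0.072]
 [ 0.396  0.605 -0.092 -0.072 -0.102]
 [ 0.493  0.598 -0.101 -0.096 -0.13 ]
 [ 0.59   0.59  -0.108 -0.123 -0.155]
 [ 0.687  0.581 -0.115 -0.153 -0.178]
 [ 0.785  0.571 -0.121 -0.186 -0.198]
 [ 0.882  0.56  -0.126 -0.221 -0.214]
 [ 0.979  0.549 -0.13  -0.258 -0.226]
 [ 1.076  0.538 -0.132 -0.295 -0.235]
 [ 1.174  0.529 -0.134 -0.325 -0.24 ]
 [ 1.271  0.52  -0.134 -0.356 -0.242]
 [ 1.368  0.51  -0.134 -0.387 -0.242]
 [ 1.465  0.501 -0.133 -0.419 -0.239]
 [ 1.563  0.491 -0.132 -0.451 -0.233]
 [ 1.66   0.482 -0.129 -0.482 -0.224]]
```

{"fn": "step_arm", "kwargs": {"moves": [[1,0.06,-0.13,0,0],[1,0.12,-0.26,0,0],[1,0.18,-0.39,0,0],[1,0.24,-0.52,0,0],[1,0.3,-0.65,0,0],[1,0.36,-0.78,0,0],[1,0.423,-0.9,0,0],[1,0.423,-0.943,0,0],[1,0.423,-0.943,0,0],[1,0.423,-0.943,-0.1,0],[1,0.423,-0.943,-0.22,0],[1,0.423,-0.943,-0.34,0],[1,0.423,-0.943,-0.4,0],[1,0.423,-0.943,-0.4,0]]}}

```text
t: 14.17
tool_pos: [0.6352, 0.0378, 0.0995]
tcp_rot: [-3.139, -0.026, 0.022]
force: [-0.9, -0.0, -0.3]
finger_gap: 0.0002
grip_force: 0.0
```

```bash
python3 - <<'E'
from h import *
np.set_printoptions(precision=4,suppress=True)
s=cap('side','s6.png'); o=manip.get_obs(); print(o['t'],o['tool_pos'],o['joint_pos'],proj(s,o['tool_pos']))
b=cv2.imread('pics/s6.png')[110:270,150:310]
cv2.imwrite('pics/c7.png',cv2.resize(b,(590,590),interpolation=cv2.INTER_CUBIC))
E
```

```text
14.2167 [0.6376 0.0376 0.1031] [-0.1185  0.3619  1.6626  0.0003  1.1258  1.4358] [201.8113 183.5979]
```

View pics/c7.png

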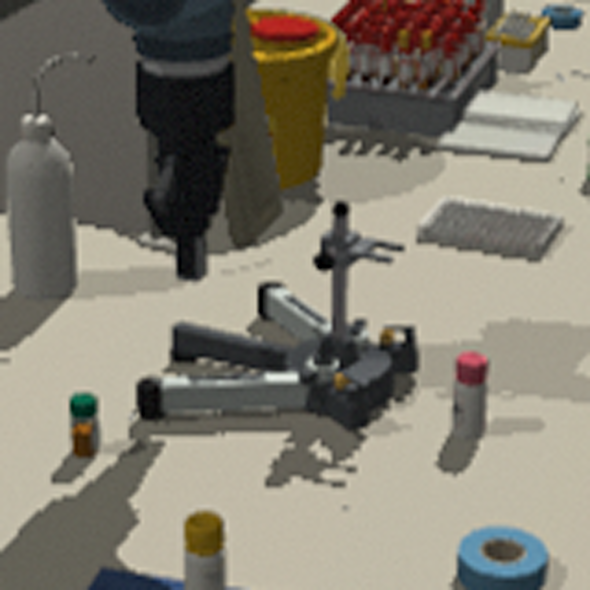

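The shut fingers (crop (190,270)) hang above the gap between the fixed leg and the left leg. Next I descend and sweep the left leg.

{"fn": "step_arm", "kwargs": {"moves": [[1,0,0,-0.1,0],[1,0,0,-0.2,0],[1,0,0,-0.27,0],[1,0,0,-0.317,0],[1,0,0,-0.317,0]]}}

```text
t: 14.63
tool_pos: [0.6393, 0.037, 0.0102]
tcp_rot: [-3.141, -0.025, 0.006]
force: [-0.1, 0.7, -0.9]
finger_gap: 0.0001
grip_force: 0.0
```

{"fn": "step_arm", "kwargs": {"moves": [[1,-0.01,0.025,0,0],[1,-0.022,0.048,0,0],[1,-0.03,0.08,0,0],[1,-0.04,0.113,0,0],[1,-0.054,0.145,0,0],[1,-0.072,0.175,0,0],[1,-0.092,0.204,0,0],[1,-0.116,0.231,0,0],[1,-0.143,0.256,0,0],[1,-0.173,0.278,0,0],[1,-0.205,0.297,0,0],[1,-0.24,0.313,0,0],[1,-0.275,0.325,0,0],[1,-0.312,0.333,0,0],[1,-0.341,0.338,0,0],[1,-0.371,0.341,0,0],[1,-0.4,0.341,0,0],[1,-0.4,0.341,0,0],[1,-0.4,0.341,0,0]]}}

```text
t: 16.22
tool_pos: [0.5201, 0.1388, 0.0121]
tcp_rot: [-3.141, -0.025, 0.001]
force: [0.5, 0.4, 1.2]
finger_gap: 0.0
grip_force: 0.0
```

```bash
python3 - <<'E'
from h import *
np.set_printoptions(precision=4,suppress=True)
s=cap('side','s7.png'); t=cap('top','t7.png'); o=manip.get_obs(); print(o['t'],o['tool_pos'],o['joint_pos'],o['force'])
b=cv2.imread('pics/s7.png')[130:250,150:310]; a=cv2.imread('pics/t7.png')[130:250,150:310]
cv2.imwrite('pics/c8.png',cv2.hconcat([cv2.resize(x,(400,300),interpolation=cv2.INTER_CUBIC) for x in(a,b)]))
# foot: dark blob near expected seated position, bright bar pixels
h=cv2.cvtColor(s['pixels'],cv2.COLOR_RGB2HSV)
for v in(1.45,1.6,1.75):
    p=-.15+.35+v; e=np.array([.5275,.032])+.133*np.array([np.cos(p),np.sin(p)]); q=[*e,.031]
    print(v,e,proj(s,q),proj(t,q))
E
```

```text
16.3167 [0.5211 0.1386 0.0124] [0.0496 0.3026 1.9445 0.0001 0.8942 1.6048] [0.1899 0.073  0.0705]
1.45 [0.517  0.1646] [226.6139 233.3125] [182.7331 195.0856]
1.6 [0.4973 0.1615] [234.0429 234.0022] [183.7212 201.3059]
1.75 [0.4783 0.1556] [241.5885 234.1225] [185.6372 207.31  ]
```

{"fn": "step_arm", "kwargs": {"moves": [[1,0.01,0,0.06,0],[1,0.02,0,0.16,0],[1,0.02,0,0.28,0],[1,0.02,0,0.4,0],[1,0.02,0,0.52,0],[1,0.02,0,0.64,0],[1,0.06,0,0.717,0],[1,0.12,-0.1,0.717,0],[1,0.18,-0.2,0.717,0],[1,0.24,-0.3,0.717,0],[1,0.3,-0.4,0.717,0],[1,0.357,-0.5,0.717,0],[1,0.357,-0.6,0.717,0],[1,0.357,-0.67,0.717,0],[1,0.357,-0.67,0.717,0],[1,0.357,-0.67,0.717,0]]}}

```text
t: 17.65
tool_pos: [0.6282, -0.0634, 0.2272]
tcp_rot: [-3.141, -0.021, 0.0]
force: [0.7, 0.4, -0.3]
finger_gap: 0.0001
grip_force: 0.0
```

```bash
python3 - <<'E'
from h import *
np.set_printoptions(precision=4,suppress=True)
s=cap('side','s8.png'); t=cap('top','t8.png'); o=manip.get_obs(); print(o['t'],o['tool_pos'],o['joint_pos'],o['force'])
g=cv2.cvtColor(s['pixels'],cv2.COLOR_RGB2GRAY); print(g[224:246:2,216:262:2])
# dark foot in top view and its angle
g=cv2.cvtColor(t['pixels'],cv2.COLOR_RGB2GRAY); print(g[190:216,176:200])
E
```

```text
17.75 [ 0.628  -0.0617  0.2273] [-0.2775  0.2051  1.6122  0.0005  1.3245  1.2771] [ 0.8531 -0.1538 -0.3164]
[[187 186 185 185 187 146  93  97  97  96 100  63  90 199  26  35  24  85
  142 158 158 188 187]
 [186 187 185 185 187 190 173  94  96  97 112 168  68 178  48  45 139 162
  156 155 153 159 175]
 [186 184 185 185 186 185 188 149  95  98 100 198  76 167  59  67  76 164
  176 177 188 185 186]
 [186 186 186 184 185 187 192 130  97  93  88 197 196 220  67  64 142 174
  187 186 185 185 187]
 [185 186 186 185 189 126  90  95  97  98  93 185 213 217 124 137 158 166
  186 187 184 187 184]
 [186 185 187 187 139  94  96  95  95  95  95  62 145 114  44 164 157 159
  188 184 186 185 186]
 [186 187 186 177  90  97  98  97  95  99  90  22  32  33  26  97 159 155
  188 185 187 186 185]
 [186 186 188 181  91  96  93  89  93  95  89  13  18  17  13 107 157 156
  174 185 184 186 185]
 [187 185 187  87  95  92 127 190 161 153  91  13  16  19   4 131 157 156
  163 185 184 186 184]
 [188 188 187 161 162 167 189 186 188  89  88  13  14  11   1 135 155 157
  158 188 187 186 186]
 [186 187 185 185 184 
[... 2002 characters left out ...]
74  76  78  79  82  64  43  32  37  45  63 114 133 133 111 104 107
  116 122 129 130 111  84]
 [ 93  77  78  77  82  80  72  54  34  25  35  25  42  58  90 114 121 128
  127 128 127 130 129 113]
 [128  98  82  79  76  80  97  86  53  42  30  27  42  74 109 126 128 125
  126 125 129 127 126 102]
 [150 134 114 111 111 113 125 112 108 108  95  84  95 117 135 128 126 127
  126 126 126 128 115  76]
 [150 146 150 150 150 149 143 136 141 151 141 130 127 128 128 127 126 125
  125 127 130 127 103  52]
 [147 149 151 145 149 149 148 148 150 150 143 133 128 129 126 129 124 127
  123 124 128 130  98  53]
 [147 148 147 147 148 150 147 148 149 148 151 138 125 127 124 126 128 125
  125 134 131 124  83  49]]
```

The left foot sits at top (185.5,208), against (185.6,207.3) predicted for 1.75, so that leg is seated. Next, the right leg.

{"fn": "step_arm", "kwargs": {"moves": [[1,0,0,-0.12,0],[1,0,0,-0.24,0],[1,0,0,-0.36,0],[1,0,0,-0.48,0],[1,0,0,-0.6,0],[1,0,0,-0.68,0],[1,0,0,-0.717,0],[1,0,0,-0.717,0]]}}

```text
t: 18.42
tool_pos: [0.6258, -0.0606, 0.0093]
tcp_rot: [-3.14, -0.027, 0.009]
force: [0.3, 0.1, -0.4]
finger_gap: -0.0001
grip_force: 0.0
```

{"fn": "step_arm", "kwargs": {"moves": [[1,-0.017,-0.02,0,0],[1,-0.034,-0.041,0,0],[1,-0.052,-0.072,0,0],[1,-0.072,-0.102,0,0],[1,-0.096,-0.13,0,0],[1,-0.123,-0.155,0,0],[1,-0.153,-0.178,0,0],[1,-0.186,-0.198,0,0],[1,-0.221,-0.214,0,0],[1,-0.258,-0.226,0,0],[1,-0.295,-0.235,0,0],[1,-0.325,-0.24,0,0],[1,-0.356,-0.242,0,0],[1,-0.387,-0.242,0,0],[1,-0.419,-0.239,0,0],[1,-0.451,-0.233,0,0],[1,-0.482,-0.224,0,0],[1,-0.482,-0.224,0,0],[1,-0.482,-0.224,0,0]]}}

```text
t: 20.0
tool_pos: [0.4825, -0.1292, 0.012]
tcp_rot: [-3.141, -0.025, 0.002]
force: [0.1, 1.0, -0.6]
finger_gap: -0.0003
grip_force: 0.0
```

{"fn": "step_arm", "kwargs": {"moves": [[1,0.01,0,0.06,0],[1,0.02,0,0.16,0],[1,0.02,0,0.28,0],[1,0.02,0,0.4,0],[1,0.02,0,0.52,0],[1,0.02,0,0.64,0],[1,0.02,-0.1,0.7,0],[1,0,-0.2,0.7,0],[1,-0.05,-0.32,0.7,0],[1,-0.1,-0.44,0.7,0],[1,-0.15,-0.56,0.7,0],[1,-0.2,-0.68,0.7,0],[1,-0.25,-0.8,0.7,0],[1,-0.3,-0.9,0.7,0],[1,-0.3,-0.9,0.7,0]]}}

```text
t: 21.25
tool_pos: [0.391, -0.4045, 0.2225]
tcp_rot: [3.139, 0.016, -0.001]
force: [0.7, -0.1, -0.3]
finger_gap: 0.0002
grip_force: 0.0
```

```bash
python3 - <<'E'
from h import *
np.set_printoptions(precision=4,suppress=True)
s=cap('side','s9.png'); t=cap('top','t9.png'); o=manip.get_obs(); print(o['t'],o['tool_pos'],o['force'])
b=cv2.imread('pics/s9.png')[150:330,130:330]; a=cv2.imread('pics/t9.png')[130:260,90:310]
cv2.imwrite('pics/c9.png',cv2.hconcat([cv2.resize(a,(460,272),interpolation=cv2.INTER_CUBIC),cv2.resize(b,(302,272),interpolation=cv2.INTER_CUBIC)]))
for v in(1.45,1.75):
    p=-.15-.35-v; e=np.array([.5185,-.027])+.133*np.array([np.cos(p),np.sin(p)]); q=[*e,.031]
    print(v,e,proj(s,q),proj(t,q),(proj(t,q)-[90,130])*2.09)
E
```

```text
21.35 [ 0.3929 -0.4005  0.2221] [-0.186   0.6459  0.3515]
1.45 [ 0.4693 -0.1506] [273.1573 188.9042] [283.0342 208.3621] [403.4415 163.7768]
1.75 [ 0.435  -0.1305] [282.1512 192.9665] [276.9044 219.4174] [390.6303 186.8823]
```

View pics/c9.png

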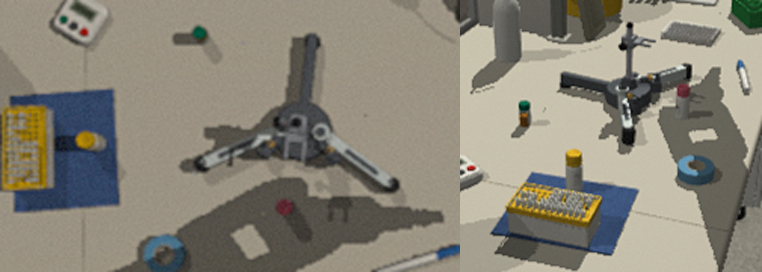

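The final picture shows both legs swung out. The right foot is at crop (393,184), against (391,187) predicted for 1.75, and the left foot is at its seated place. The box and the yellow-capped bottle stand on the mat, and the bystanders are in place.

```bash
python3 -c "
from cell import manip
print(manip.job_done())"
```

```text
the job is handed in; nothing more can be done
None
```

I handed the job in at about 21 s of the 72 s allowed: both folding legs look seated in their end detents in the last pictures, the tip box and the yellow-capped bottle stand upright on the mat, and nothing else looks moved; the hand-in gave no verdict.

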